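# Set out the bench for swab tests

### The job

Set out the bench for a round of swab tests. The steel tray and the film carton stay where they are and make the row: stand the empty foam rack midway between them, its long side along the row, and set the brown bottle straight behind the rack (on the side away from the robot, opposite the rack's middle), leaving a gap of about a thumb's width (25 mm). Stand the white bottle upright in the middle of the tray and lay the timer face up in the middle of the carton's top; leave the jar of sticks and the rack full of tubes where they are.

Things in the scene. Friction and masses are not known exactly. Their poses are not given: they have to be found in the camera images.
- tray: shallow light-grey steel tray, fixed on the bench: 94 mm (x) by 136 mm (y), rim 20 mm high with sloping walls, inner floor about 70 by 105 mm. Origin: centre of its underside. The tray's x axis runs along the row, toward or away from the carton (they may stand either way round); its +y axis points toward the robot, -y to behind
- carton: upright blue and white cardboard film carton, fixed on the bench: 66 mm (x, across the row) by 98 mm (y, along the row) by 122 mm high, flat top. Origin: centre of its underside, 260 mm from the tray's origin
- tray_floor (a point): centre of the tray's inner floor, 3 mm above the bench; axes as the tray's
- carton_top (a point): centre of the carton's flat top, 122 mm above the bench; axes as the carton's
- rack_mid (a point): centre (17 mm up) of the empty white foam rack: a low block with six holes, 60 mm long (x) by 48 mm (y) by 34 mm high, loose, about 30 g
- amber_mid (a point): centre (49 mm up) of the brown reagent bottle: round body 60 mm across up to 76 mm, then a screw cap 40 mm across up to 98 mm; loose, about 180 g, z up
- white_mid (a point): centre (46.5 mm up) of the white reagent bottle: round body 47 mm across up to 72 mm, then a screw cap 35 mm across up to 93 mm; loose, about 230 g, z up
- timer_mid (a point): centre (9 mm up) of the white countdown timer lying face up: 62 by 62 mm with rounded corners, 18 mm high, sides along x and y; loose, about 60 g
- full_rack: bystander: loose white foam rack with green-capped tubes standing in it, 60 (x) by 48 (y) by 75 mm high. Origin: centre of its underside. Leave it alone. Other fixed equipment on the bench is up to 230 mm tall (a clear glass of tools with an orange handle just right of the row, pens and a magnifier on a stand further right): pass beside or above it
- jar: bystander: loose white jar of wooden sticks, 86 mm across, 163 mm high. Origin: centre of its underside. Leave it alone
Mind the look-alikes: they are no part of the job. What is shaped like the part that bears rack_mid but pink is not meant. Leave any purple look-alike of the part that bears white_mid alone.

How it is judged:
By the outcome, as a careful person would: the job done as asked, in the order asked, and still so for the second after the job is handed in, with the robot touching nothing.
It also fails if it takes over 112 s, if anything falls off the work surface, if the arm or the gripper's body presses on something with over 40 N, if the wrist force passes 120 N, or if a joint passes its speed limit or range.

### The arm

A 6-joint arm with a two-finger parallel gripper is mounted at the origin on the work surface; the furniture and walls round the work are solid. World frame = base frame: x ahead of the robot, y to its left, z up, the work surface at z = 0. Lengths are in m, angles in rad, forces in N, time in s.
With the tool pointing down it reaches from about 0.35 to 0.975 m from the base axis. Payload 4.9 kg.
Tool frame: the origin (TCP) lies on the mounting face of the last link; the fingertips stand 173 mm ahead of it and the grasp point (between the pads) lies 155 mm ahead of it (tcp_to_grasp is the distance from the TCP to the grasp point, in m); z points along the fingers, y is the line along which they close (so a half turn about z gives the same grasp; the last joint's range is limited). The gripper opens to 85 mm and grips with 20 to 120 N. Pads are 22 mm wide; open, the fingers measure 114 mm over their backs; the gripper's body (76 mm by 85 mm) begins 54 mm behind the grasp point. The pads swing forward as they close: fully open they stand 13 mm farther back than shut.
Start: joints at [-1.436, 0.053, 1.613, -0, 1.476, -0.119], TCP at [0.157, -0.605, 0.405] pointing down, gripper open.
Joint ranges: [-3.01, 3.01], [-1.01, 2.22], [0.06, 2.58], [-1.02, 4.17], [0.09, 2.62], [-3.14, 3.14]. Speed limits (rad/s): [2.57, 2.57, 3.14, 3.14, 3.14, 3.14].

### API

Orientations are given as a rotation vector (axis times angle).
In Python, from station import get_obs, get_image, calibration, finish_job, tcp_to_grasp gives the robot as it stands. The module is installed in compiled form; this text tells all that it offers.
- The arm moves only by the tool arm_command, never from a script. Its argument "plan" is a list that holds one entry, the list of rows, each a list of 6 numbers: the shift along the tool's x, y, z in cm, then the turn, a rotation vector about the tool's x, y, z in rad. A call has 1 to 12 rows; each row is the pose to reach, as a shift and turn from the pose commanded when the call began, along the tool's axes at that moment; what a row does not reach only later rows make up. A row lasts 1/12 s, in which the tool goes at most 41.7 mm and 7.16 degrees, less where a joint would pass 70% of its speed; a pose out of reach is approached as far as the arm can. A call with a gripper value outside its range is refused whole. "gripper" is the closure, from -1 (fully open) to 1 (shut), set as the call begins (left out, the last holds). The fingers move at their own pace and stop on an object; "force" is the grip in N (left out, the last holds). Time passes only in rows, so rows that repeat a pose let the fingers close. It gives the time, the measured TCP pose, the force, the opening and the grip force at its end, in the units of the state.
- get_obs(): the state, without advancing time (a new reading comes with each control period).
- get_image(name): name is "side" or "top"; returns (picture, depth): 480x640x3 uint8, blue, green, red; 480x640 float32, m along the optical axis (not along the pixel's ray), 0 where there is no reading.
- calibration(name): a dict with "fx", "fy", "cx", "cy" (pixels), "pose" (4x4, takes a point from camera to world coordinates). Camera axes: x right, y up, looking along -z (the intrinsics and any distortion apply to the point x, -y, -z); pixel columns grow to the right and rows downward; lengths in m; the calibration is good to about 2 mm. A picture is of the moment at which its call begins. calibration takes no time and is no camera call.
- finish_job(): hands the job in; it is judged then, once.
The state is a dict: "t": time; "q": joint angles; "dq": joint speeds; "effort": joint torques, N m; "tool_pos": TCP position; "tool_rot": TCP orientation; "contact_force": force on the tool from outside, world axes, zero at the start; "wrist_torque": the same for the moment, N m; "opening": finger opening in m; "grip_force": force on a finger pad.
Only numpy, scipy, OpenCV 4.12 (cv2) and the standard library are available. Lean on these libraries where they do the work, as an engineer would, in place of code of your own. Each camera call takes 0.05 s, during which the arm holds its last target. There are 200 camera calls.

## Working session

There is one attempt and no reset: what is moved stays moved. The work goes in short steps, Python scripts to look and compute and a tool call to move; the robot and the scene stay as the last step left them, time stands still between calls to the robot, and variables do not carry over. Pictures are saved under pics/ and viewed, at most 14 in all, crops included, and the job is handed in when it is done.

Besides the shell and the picture viewer there is one more tool, called by a JSON object that holds its "api" and its "payload", one argument or row to a line. arm_command: Moves the arm, as the interface text tells. Its arguments: {"type":"object","properties":{"plan":{"type":"array"},"gripper":{"type":"number"},"force":{"type":"number"}},"required":["plan"]}

```bash
mkdir -p pics; cat > h.py <<'E'
import numpy as np, cv2
from station import *
def grab(n,tag):
    im,d=get_image(n); cv2.imwrite(f'pics/{tag}.png',im); np.save(f'{n}.npy',d); return im,d
def pts(n):
    d=np.load(f'{n}.npy'); c=calibration(n); v,u=np.mgrid[:480,:640]
    P=np.stack([(u-c['cx'])/c['fx']*d,-(v-c['cy'])/c['fy']*d,-d],-1)
    T=np.array(c['pose']); return P@T[:3,:3].T+T[:3,3],d
E
python3 - <<'E'
from h import *
for n in('side','top'):
    grab(n,n+'0'); c=calibration(n); print({k:np.round(v,3).tolist() for k,v in c.items()})
o=get_obs(); print({k:np.round(v,3).tolist() for k,v in o.items()}, tcp_to_grasp)
E
```

```text
{'fx': 499.878, 'fy': 499.878, 'cx': 323.818, 'cy': 239.11, 'pose': [[-0.926, 0.206, -0.315, 0.015], [-0.377, -0.484, 0.79, 1.154], [0.01, 0.85, 0.526, 0.857], [0.0, 0.0, 0.0, 1.0]]}
{'fx': 609.996, 'fy': 609.996, 'cx': 308.648, 'cy': 245.861, 'pose': [[0.047, 0.976, -0.212, 0.126], [-0.999, 0.046, -0.009, -0.003], [0.0, 0.213, 0.977, 1.662], [0.0, 0.0, 0.0, 1.0]]}
{'t': 0.1, 'q': [-1.436, 0.053, 1.614, 0.0, 1.476, -0.119], 'dq': [0.0, -0.001, -0.003, -0.0, 0.002, -0.0], 'effort': [-0.0, -39.49, -37.136, -0.0, 0.004, -0.0], 'tool_pos': [0.157, -0.605, 0.404], 'tool_rot': [-3.114, -0.397, -0.0], 'contact_force': [0.288, 0.267, 0.339], 'wrist_torque': [-0.003, 0.024, 0.023], 'grip_force': 0.0, 'opening': 0.086} 0.1547
```

View pics/side0.png

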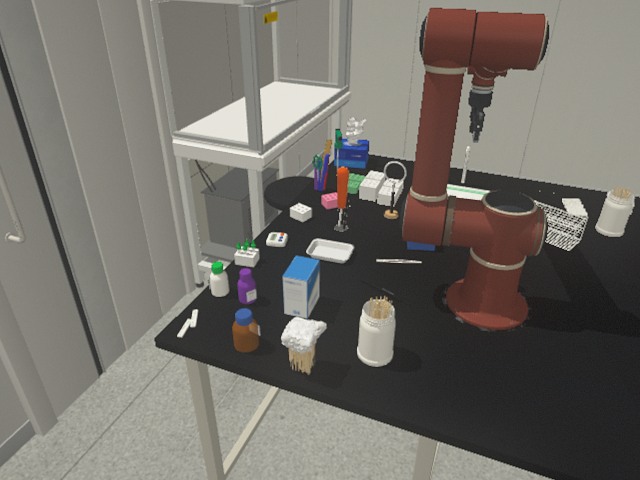

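View pics/top0.png

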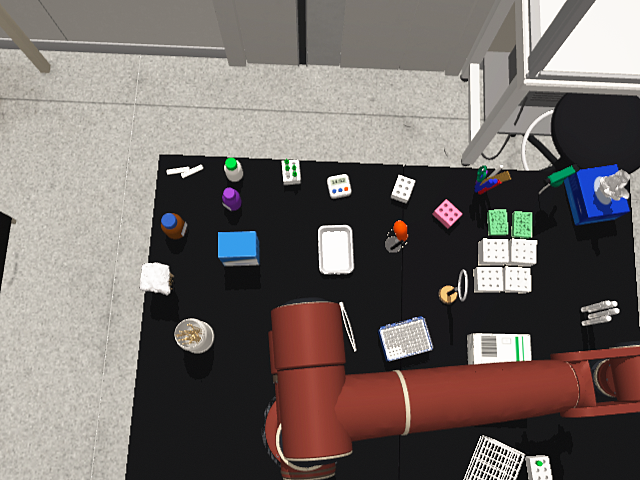

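Top view: tray (336,250), carton (238,245), timer (339,186), amber bottle (173,225), white bottle with green cap (233,168), full rack (291,172), jar (193,336). Candidates for the rack: white (403,188), pink (447,213), full (291,172), and the white and green racks in the cluster at (480–535, 215–280). Candidates for the white bottle: green cap (233,168) and purple (231,199). I choose (403,188) and (233,168), and check them in a close crop.

```bash
python3 - <<'E'
from h import *
im=cv2.imread('pics/top0.png')
cv2.imwrite('pics/crop0.png',cv2.resize(im[145:275,150:470],None,fx=2.5,fy=2.5,interpolation=cv2.INTER_CUBIC))
P,d=pts('top'); hsv=cv2.cvtColor(im,cv2.COLOR_BGR2HSV)
def box(name,u0,v0,u1,v1,zlo,zhi):
    Q=P[v0:v1,u0:u1].reshape(-1,3); ok=(Q[:,2]>zlo)&(Q[:,2]<zhi)&(d[v0:v1,u0:u1].ravel()>0); Q=Q[ok]
    r=cv2.minAreaRect((Q[:,:2]*1000).astype(np.float32))
    print(name,len(Q),'rect',np.round(r[0],1),np.round(r[1],1),round(r[2],1),'mean',np.round(Q.mean(0),4),'zmax',np.round(np.percentile(Q[:,2],[5,50,95]),3))
box('rack',388,172,420,206,.025,.05)
box('timer',322,170,358,204,.009,.03)
box('amber cap',155,205,190,242,.088,.115)
box('white cap',218,150,248,186,.083,.11)
box('amber body',155,205,190,242,.02,.115)
box('white body',218,150,248,186,.02,.11)
box('tray',312,220,360,280,.012,.03)
box('carton',212,225,265,272,.112,.135)
box('purple',218,187,246,215,.02,.11)
box('full',278,155,304,190,.02,.1)
box('tools',380,215,412,255,.02,.3)
box('jar',170,315,217,357,.02,.25)
box('racks far',478,235,508,266,.02,.25)
E
```

```text
rack 329 rect [ 660.3 -241.4] [48.1 65.9] 71.6 mean [ 0.6593 -0.2409  0.0349] zmax [0.028 0.035 0.041]
timer 464 rect [661.  -65.9] [98.4 99.2] 2.4 mean [ 0.662  -0.0632  0.0172] zmax [0.01  0.017 0.024]
amber cap 179 rect [518.6 387.8] [39.2 37.3] 48.9 mean [0.5184 0.3871 0.0988] zmax [0.092 0.099 0.105]
white cap 114 rect [689.3 235.1] [32. 30.] 20.3 mean [0.6876 0.2345 0.0937] zmax [0.086 0.094 0.101]
amber body 477 rect [514.4 381.2] [54.6 58. ] 50.2 mean [0.5125 0.3799 0.074 ] zmax [0.032 0.071 0.103]
white body 317 rect [684.7 232.1] [41.6 48.3] 37.0 mean [0.6805 0.2319 0.0685] zmax [0.028 0.067 0.099]
tray 418 rect [483.1 -60.5] [100.7 149.2] 89.7 mean [ 0.4833 -0.0601  0.0182] zmax [0.013 0.018 0.025]
carton 979 rect [457.9 199. ] [69.4 97.5] 4.3 mean [0.4567 0.1985 0.1234] zmax [0.117 0.123 0.129]
purple 311 rect [596.8 233.1] [41.  51.5] 29.6 mean [0.5956 0.2307 0.0692] zmax [0.03  0.066 0.097]
full 374 rect [695.5  74.5] [65.7 47.4] 7.7 mean [0.6915 0.0741 0.0417] zmax [0.026 0.037 0.07 ]
tools 279 rect [ 496.  -216.1] [54.1 40.3] 61.4 mean [ 0.4921 -0.2132  0.1808] zmax [0.051 0.217 0.231]
jar 817 rect [222.4 299.2] [81.  79.9] 69.5 mean [0.2208 0.2948 0.0978] zmax [0.03  0.107 0.153]
racks far 674 rect [ 488.  -490.8] [64.1 74.9] 1.1 mean [ 0.4861 -0.4857  0.0517] zmax [0.028 0.054 0.061]
```

View pics/crop0.png

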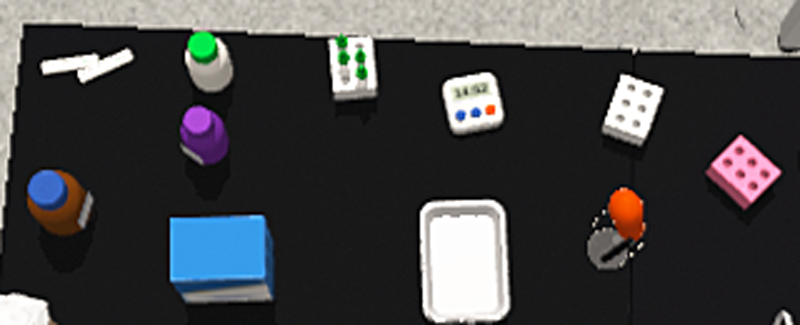

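The crop shows the empty white rack (403,188 in full pixels), the green-capped white bottle and the timer as described. The pink rack and the purple bottle are decoys. Next I refine the positions by intersecting colour edges with the known planes.

```bash
cat >> h.py <<'E'
def plane(n,uv,z):
    c=calibration(n); T=np.array(c['pose']); uv=np.asarray(uv,float).reshape(-1,2)
    r=np.c_[(uv[:,0]-c['cx'])/c['fx'],-(uv[:,1]-c['cy'])/c['fy'],-np.ones(len(uv))]@T[:3,:3].T
    return T[:3,3]+r*((z-T[2,3])/r[:,2])[:,None]
def fit(im,n,name,b,z,lo,hi):
    u0,v0,u1,v1=b; S=6
    g=cv2.resize(im[v0:v1,u0:u1],None,fx=S,fy=S,interpolation=cv2.INTER_CUBIC)
    m=cv2.inRange(cv2.cvtColor(g,cv2.COLOR_BGR2HSV),lo,hi)
    cs,_=cv2.findContours(m,cv2.RETR_EXTERNAL,cv2.CHAIN_APPROX_NONE); k=max(cs,key=cv2.contourArea).reshape(-1,2)
    W=plane(n,(k+.5)/S-.5+[u0,v0],z); r=cv2.minAreaRect((W[:,:2]*1000).astype(np.float32))
    print(name,np.round(r[0],1),np.round(r[1],1),round(r[2],1)); return r
from scipy.spatial.transform import Rotation as R
def to(*targets):
    """targets: (x,y,tcpz,psi deg); prints row from current pose for each"""
    o=get_obs(); p=np.array(o['tool_pos']); A=R.from_rotvec(o['tool_rot'])
    for x,y,z,psi in targets:
        a=np.radians(psi); B=R.from_matrix(np.c_[[np.cos(a),np.sin(a),0],[np.sin(a),-np.cos(a),0],[0,0,-1]])
        s=A.inv().apply(np.array([x,y,z])-p); w=(A.inv()*B).as_rotvec()
        print((x,y,z,psi),np.round(s*100,2).tolist(),np.round(w,3).tolist(),'rows',round(max(np.linalg.norm(s)/.0417,np.degrees(np.linalg.norm(w))/7.16),1))
E
python3 - <<'E'
from h import *
im=cv2.imread('pics/top0.png')
for t in(140,180,205,225): fit(im,'top',f'rack{t}',(386,170,422,208),.034,(0,0,t),(180,60,255))
for t in(140,180,205,225): fit(im,'top',f'timer{t}',(320,168,360,206),.018,(0,0,t),(180,60,255))
for t in(120,160,200): fit(im,'top',f'tray{t}',(310,216,364,284),.020,(0,0,t),(180,60,255))
for t in(100,150,180): fit(im,'top',f'carton{t}',(210,222,268,275),.122,(95,100,t),(115,255,255))
for t in(80,130,170): fit(im,'top',f'amber{t}',(155,205,190,242),.098,(100,100,t),(125,255,255))
for t in(80,130,170): fit(im,'top',f'white{t}',(218,150,248,186),.093,(50,100,t),(75,255,255))
P,d=pts('top')
to((.4,-.43,.46,14.5),(.66,-.241,.46,-18.4))
E
```

```text
rack140 [ 656.5 -240.8] [51.  71.9] 71.8
rack180 [ 659.6 -241.8] [50.1 64.4] 71.8
rack205 [ 659.8 -241.9] [49.4 63.4] 72.0
rack225 [ 660.1 -241.8] [49.  62.5] 71.8
timer140 [661.7 -63.1] [64.  62.5] 14.2
timer180 [662.4 -62.9] [61.6 61.1] 14.4
timer205 [662.7 -62.9] [60.5 60.3] 14.5
timer225 [662.9 -62.9] [59.5 59.5] 14.2
tray120 [477.3 -60.2] [139.3  96.3] 4.7
tray160 [477.5 -60.1] [137.9  95.2] 4.6
tray200 [478. -60.] [136.2  94. ] 4.6
carton100 [448.6 194.6] [ 87.  105.6] 4.5
carton150 [457.4 198. ] [68.1 99.3] 4.5
carton180 [457.4 198.2] [67. 98.] 4.5
amber80 [517.1 386. ] [45.3 38. ] 48.1
amber130 [519.5 388.2] [37.5 37.4] 48.3
amber170 [519.7 388.4] [35.5 36.2] 48.1
white80 [684.8 234.7] [37.9 31.8] 13.1
white130 [688.4 235.5] [31.  30.7] 50.9
white170 [688.8 235.6] [29.1 29.4] 65.2
(0.4, -0.43, 0.46, 14.5) [27.92, -10.82, -5.62] [-0.002, -0.0, 0.001] rows 7.3
(0.66, -0.241, 0.46, -18.4) [57.83, -22.59, -5.59] [-0.002, 0.0, 0.575] rows 14.9
```

{"api": "arm_command", "payload": {
  "plan": [
    [[0,0,-5.6,0,0,0],[10,-4,-5.6,0,0,0.1],[58,-22.6,-5.6,0,0,0.571],[58,-22.6,-5.6,0,0,0.571],[58,-22.6,-5.6,0,0,0.571],[58,-22.6,-5.6,0,0,0.571],[58,-22.6,-5.6,0,0,0.571],[58,-22.6,-5.6,0,0,0.571],[58,-22.6,-5.6,0,0,0.571],[58,-22.6,-5.6,0,0,0.571],[58,-22.6,-5.6,0,0,0.571],[58,-22.6,-5.6,0,0,0.571]]
  ],
  "gripper": -1,
  "force": 30
}}

```text
t: 1.1
tool_pos: [0.5252, -0.3383, 0.4576]
tool_rot: [-3.102, 0.496, 0.001]
contact_force: [0.1, 0.0, 0.3]
opening: 0.0856
grip_force: 0.0
```

```bash
python3 -c "
from h import *
to((.66,-.2418,.26,-18.2),(.66,-.2418,.175,-18.2))"
```

```text
(0.66, -0.2418, 0.26, -18.2) [9.81, -13.37, 19.76] [-0.0, 0.001, 0.001] rows 6.2
(0.66, -0.2418, 0.175, -18.2) [9.82, -13.37, 28.26] [-0.0, 0.001, 0.001] rows 7.9
```

{"api": "arm_command", "payload": {
  "plan": [
    [[9.8,-13.4,10,0,0,0],[9.8,-13.4,10,0,0,0],[9.8,-13.4,10,0,0,0],[9.8,-13.4,10,0,0,0],[9.8,-13.4,20,0,0,0],[9.8,-13.4,20,0,0,0],[9.8,-13.4,20,0,0,0],[9.8,-13.4,20,0,0,0],[9.8,-13.4,20,0,0,0]]
  ]
}}

```text
t: 1.85
tool_pos: [0.6579, -0.2426, 0.2549]
tool_rot: [-3.101, 0.495, 0.01]
contact_force: [0.4, -0.4, 0.4]
opening: 0.0851
grip_force: 0.0
```

```bash
python3 -c "
from h import *
to((.66,-.2418,.175,-18.2))"
```

```text
(0.66, -0.2418, 0.175, -18.2) [0.23, -0.13, 7.99] [-0.001, 0.007, 0.001] rows 1.9
```

{"api": "arm_command", "payload": {
  "plan": [
    [[0.2,-0.1,4,0,0,0],[0.2,-0.1,6,0,0,0],[0.2,-0.1,7.9,0,0,0],[0.2,-0.1,7.9,0,0,0],[0.2,-0.1,7.9,0,0,0]]
  ]
}}

```text
t: 2.27
tool_pos: [0.6614, -0.2438, 0.1814]
tool_rot: [3.101, -0.497, 0.003]
contact_force: [0.1, 0.4, 0.1]
opening: 0.0851
grip_force: 0.0
```

```bash
python3 -c "
from h import *
to((.66,-.2418,.175,-18.2))"
```

```text
(0.66, -0.2418, 0.175, -18.2) [-0.2, -0.14, 0.64] [0.0, -0.002, -0.0] rows 0.2
```

{"api": "arm_command", "payload": {
  "plan": [
    [[0,-0.1,0.5,0,0,0],[0,-0.1,0.5,0,0,0],[0,-0.1,0.5,0,0,0],[0,-0.1,0.5,0,0,0],[0,-0.1,0.5,0,0,0],[0,-0.1,0.5,0,0,0],[0,-0.1,0.5,0,0,0],[0,-0.1,0.5,0,0,0]]
  ],
  "gripper": 1,
  "force": 25
}}

```text
t: 2.93
tool_pos: [0.6621, -0.2423, 0.1763]
tool_rot: [3.101, -0.496, 0.004]
contact_force: [-0.9, 0.6, 5.7]
opening: 0.0476
grip_force: 26.6
```

```bash
python3 -c "
from h import *
to((.66,-.2418,.30,-18.2),(.4677,.0691,.30,94.6))"
```

```text
(0.66, -0.2418, 0.3, -18.2) [-0.18, 0.03, -12.37] [0.0, -0.003, 0.001] rows 3.0
(0.4677, 0.0691, 0.3, 94.6) [-28.14, -23.52, -12.46] [0.003, -0.001, -1.968] rows 15.7
```

{"api": "arm_command", "payload": {
  "plan": [
    [[0,0,-4,0,0,0],[0,0,-8,0,0,0],[-1,-2,-12,0,0,-0.12],[-9.4,-15.9,-12.4,0,0,-0.24],[-9.4,-15.9,-12.4,0,0,-0.36],[-9.4,-15.9,-12.4,0,0,-0.48],[-9.4,-15.9,-12.4,0,0,-0.6],[-14,-18,-12.4,0,0,-0.72],[-17,-19,-12.4,0,0,-0.84],[-20,-20,-12.4,0,0,-0.96],[-23,-21.5,-12.4,0,0,-1.08],[-25,-22.5,-12.4,0,0,-1.2]]
  ]
}}

```text
t: 3.93
tool_pos: [0.4916, 0.0514, 0.2976]
tool_rot: [-2.835, -1.351, 0.001]
contact_force: [0.3, 0.3, 0.1]
opening: 0.0476
grip_force: 26.1
```

```bash
python3 -c "
from h import *
to((.4677,.0691,.25,94.6))"
```

```text
(0.4677, 0.0691, 0.25, 94.6) [-0.13, -2.97, 4.76] [-0.001, -0.0, -0.761] rows 6.1
```

{"api": "arm_command", "payload": {
  "plan": [
    [[-0.1,-3,0,0,0,-0.12],[-0.1,-3,0,0,0,-0.24],[-0.1,-3,0,0,0,-0.36],[-0.1,-3,0,0,0,-0.48],[-0.1,-3,2,0,0,-0.6],[-0.1,-3,4,0,0,-0.72],[-0.1,-3,5,0,0,-0.76],[-0.1,-3,5,0,0,-0.76],[-0.1,-3,5,0,0,-0.76],[-0.1,-3,5,0,0,-0.76],[-0.1,-3,5,0,0,-0.76]]
  ]
}}

```text
t: 4.85
tool_pos: [0.4707, 0.0681, 0.2495]
tool_rot: [2.14, 2.298, 0.002]
contact_force: [0.1, 0.7, 0.5]
opening: 0.048
grip_force: 26.1
```

```bash
python3 -c "
from h import *
to((.4677,.0691,.20,94.6),(.4677,.0691,.177,94.6))"
```

```text
(0.4677, 0.0691, 0.2, 94.6) [0.12, -0.3, 4.95] [0.002, 0.0, -0.009] rows 1.2
(0.4677, 0.0691, 0.177, 94.6) [0.12, -0.31, 7.25] [0.002, 0.0, -0.009] rows 1.7
```

{"api": "arm_command", "payload": {
  "plan": [
    [[0.3,-0.3,4,0,0,-0.009],[0.3,-0.3,6,0,0,-0.009],[0.3,-0.3,7,0,0,-0.009],[0.3,-0.3,7.2,0,0,-0.009],[0.3,-0.3,7.2,0,0,-0.009],[0.3,-0.3,7.2,0,0,-0.009]]
  ]
}}

```text
t: 5.35
tool_pos: [0.4677, 0.0708, 0.1774]
tool_rot: [2.129, 2.308, 0.002]
contact_force: [0.6, -0.2, 0.9]
opening: 0.048
grip_force: 26.7
```

```bash
python3 -c "
from h import *
to((.4677,.0711,.1765,94.6))"
```

```text
(0.4677, 0.0711, 0.1765, 94.6) [0.03, -0.0, 0.09] [0.002, 0.0, 0.001] rows 0.0
```

{"api": "arm_command", "payload": {
  "plan": [
    [[0,0,0.12,0,0,0],[0,0,0.12,0,0,0]]
  ]
}}

```text
t: 5.52
tool_pos: [0.4674, 0.0708, 0.1759]
tool_rot: [2.129, 2.308, 0.002]
contact_force: [-0.1, 0.4, -0.3]
opening: 0.0476
grip_force: 26.7
```

{"api": "arm_command", "payload": {
  "plan": [
    [[0,0,0,0,0,0],[0,0,0,0,0,0],[0,0,0,0,0,0],[0,0,0,0,0,0],[0,0,-3,0,0,0],[0,0,-6,0,0,0],[0,0,-10,0,0,0],[0,0,-14,0,0,0],[0,0,-17,0,0,0],[0,0,-17,0,0,0]]
  ],
  "gripper": -1
}}

```text
t: 6.35
tool_pos: [0.4689, 0.0709, 0.3535]
tool_rot: [2.122, 2.302, 0.015]
contact_force: [1.3, 0.1, 1.0]
opening: 0.0855
grip_force: 0.0
```

```bash
python3 -c "
from h import *
to((.5192,.388,.35,120),(.5192,.388,.29,120))"
```

```text
(0.5192, 0.388, 0.35, 120) [31.2, 7.58, 0.42] [0.014, 0.004, -0.442] rows 7.7
(0.5192, 0.388, 0.29, 120) [31.21, 7.49, 6.42] [0.014, 0.004, -0.442] rows 7.8
```

{"api": "arm_command", "payload": {
  "plan": [
    [[31.2,7.5,0,0,0,-0.11],[31.2,7.5,0,0,0,-0.22],[31.2,7.5,0,0,0,-0.33],[31.2,7.5,0,0,0,-0.44],[31.2,7.5,0,0,0,-0.44],[31.2,7.5,0,0,0,-0.44],[31.2,7.5,0,0,0,-0.44],[31.2,7.5,0,0,0,-0.44],[31.2,7.5,3,0,0,-0.44],[31.2,7.5,5,0,0,-0.44],[31.2,7.5,5,0,0,-0.44],[31.2,7.5,5,0,0,-0.44]]
  ]
}}

```text
t: 7.35
tool_pos: [0.5158, 0.3876, 0.2926]
tool_rot: [-1.573, -2.717, 0.006]
contact_force: [0.6, 0.2, 0.6]
opening: 0.0855
grip_force: 0.0
```

```bash
python3 - <<'E'
from h import *
to((.519,.3876,.25,120))
im,d=grab('top','top1')
fit(im,'top','rack',(255,220,312,285),.034,(0,0,215),(180,60,255))
cv2.imwrite('pics/c1.png',cv2.resize(im[150:300,140:400],None,fx=3,fy=3))
E
```

```text
(0.519, 0.3876, 0.25, 120) [-0.16, 0.3, 4.26] [-0.005, 0.0, -0.002] rows 1.0
rack [467.8  66.3] [49.4 60. ] 5.5
```

View pics/c1.png

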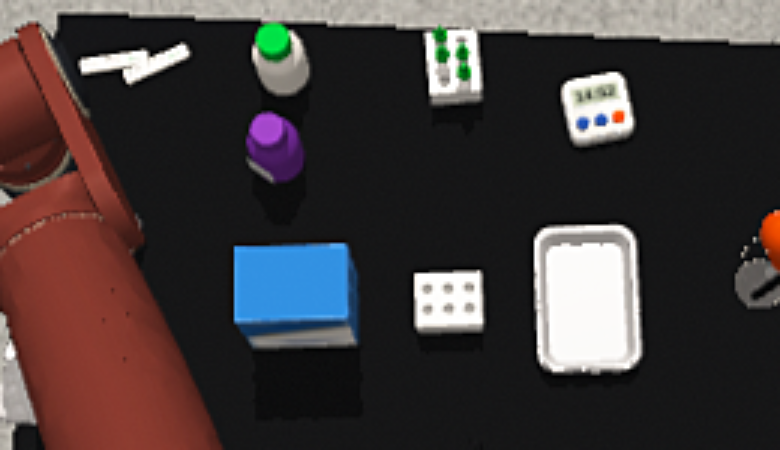

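The rack stands between the carton and the tray at crop (448,300), measured at (467.8, 66.3) mm and square to the row. It is within 3 mm of midway. Now the amber bottle's cap.

{"api": "arm_command", "payload": {
  "plan": [
    [[-0.1,0.25,2,0,0,0],[-0.1,0.25,4.2,0,0,0],[-0.1,0.25,4.2,0,0,0],[-0.1,0.25,4.2,0,0,0]]
  ]
}}

```text
t: 7.73
tool_pos: [0.5192, 0.3879, 0.2534]
tool_rot: [-1.575, -2.718, 0.001]
contact_force: [0.1, -0.3, -0.3]
opening: 0.0852
grip_force: 0.0
```

{"api": "arm_command", "payload": {
  "plan": [
    [[0,0,0,0,0,0],[0,0,0,0,0,0],[0,0,0,0,0,0],[0,0,0,0,0,0],[0,0,0,0,0,0],[0,0,0,0,0,0],[0,0,0,0,0,0]]
  ],
  "gripper": 1,
  "force": 45
}}

```text
t: 8.32
tool_pos: [0.5197, 0.3886, 0.2549]
tool_rot: [1.574, 2.717, 0.004]
contact_force: [0.1, 0.0, 6.8]
opening: 0.0369
grip_force: 46.0
```

```bash
python3 -c "
from h import *
to((.5466,.0735,.38,120))"
```

```text
(0.5466, 0.0735, 0.38, 120) [-28.67, -13.32, -12.54] [0.003, 0.0, -0.003] rows 8.2
```

{"api": "arm_command", "payload": {
  "plan": [
    [[0,0,-2,0,0,0],[0,0,-5,0,0,0],[0,0,-9,0,0,0],[0,0,-12,0,0,0],[-2,-1,-15,0,0,0],[-5,-2.3,-15,0,0,0],[-8.5,-4,-15,0,0,0],[-12,-5.6,-15,0,0,0],[-15.5,-7.2,-15,0,0,0],[-19,-8.8,-15,0,0,0],[-22.5,-10.4,-15,0,0,0],[-25.5,-12,-15,0,0,0]]
  ]
}}

```text
t: 9.32
tool_pos: [0.5416, 0.1052, 0.402]
tool_rot: [-1.575, -2.718, 0.002]
contact_force: [1.1, -0.1, -3.2]
opening: 0.037
grip_force: 45.9
```

```bash
python3 -c "
from h import *
to((.5466,.0735,.38,120))"
```

```text
(0.5466, 0.0735, 0.38, 120) [-3.0, -1.14, 2.2] [-0.001, -0.0, -0.003] rows 0.9
```

{"api": "arm_command", "payload": {
  "plan": [
    [[-2,-0.8,0,0,0,0],[-3,-1.2,0,0,0,0],[-3,-1.2,3,0,0,0],[-3,-1.2,6,0,0,0],[-3,-1.2,9,0,0,0],[-3,-1.2,11,0,0,0],[-3,-1.2,12,0,0,0],[-3,-1.2,12,0,0,0],[-3,-1.2,12,0,0,0]]
  ]
}}

```text
t: 10.07
tool_pos: [0.5466, 0.0759, 0.283]
tool_rot: [-1.573, -2.719, 0.0]
contact_force: [0.0, 0.8, -1.9]
opening: 0.0369
grip_force: 45.9
```

```bash
python3 -c "
from h import *
to((.5466,.0735,.2555,120))"
```

```text
(0.5466, 0.0735, 0.2555, 120) [-0.21, -0.11, 2.75] [-0.0, -0.0, -0.002] rows 0.7
```

{"api": "arm_command", "payload": {
  "plan": [
    [[-0.2,-0.1,1.2,0,0,0],[-0.2,-0.1,2.2,0,0,0],[-0.2,-0.1,2.5,0,0,0],[-0.2,-0.1,2.7,0,0,0],[-0.2,-0.1,2.7,0,0,0]]
  ]
}}

```text
t: 10.48
tool_pos: [0.5465, 0.0731, 0.2555]
tool_rot: [-1.574, -2.718, 0.001]
contact_force: [0.4, -0.7, -2.0]
opening: 0.0362
grip_force: 45.9
```

{"api": "arm_command", "payload": {
  "plan": [
    [[0,0,0.1,0,0,0],[0,0,0.15,0,0,0],[0,0,0.15,0,0,0]]
  ]
}}

```text
t: 10.73
tool_pos: [0.5468, 0.0732, 0.2549]
tool_rot: [1.574, 2.718, 0.001]
contact_force: [-0.3, 0.7, -1.1]
opening: 0.0365
grip_force: 46.0
```

{"api": "arm_command", "payload": {
  "plan": [
    [[0,0,0.1,0,0,0],[0,0,0.1,0,0,0]]
  ]
}}

```text
t: 10.9
tool_pos: [0.547, 0.0732, 0.2549]
tool_rot: [1.574, 2.718, 0.0]
contact_force: [-2.4, -0.2, 4.4]
opening: 0.0367
grip_force: 46.8
```

{"api": "arm_command", "payload": {
  "plan": [
    [[0,0,0,0,0,0],[0,0,0,0,0,0],[0,0,0,0,0,0],[0,0,0,0,0,0],[0,0,-3,0,0,0],[0,0,-7,0,0,0],[0,0,-10,0,0,0],[0,0,-10,0,0,0]]
  ],
  "gripper": -1
}}

```text
t: 11.57
tool_pos: [0.5486, 0.0732, 0.3619]
tool_rot: [1.568, 2.708, 0.011]
contact_force: [1.0, -0.3, 0.2]
opening: 0.0855
grip_force: 0.0
```

```bash
python3 -c "
from h import *
to((.688,.2355,.35,135),(.688,.2355,.30,135))"
```

```text
(0.688, 0.2355, 0.35, 135) [7.14, 20.15, 1.38] [0.011, 0.008, -0.264] rows 5.1
(0.688, 0.2355, 0.3, 135) [7.18, 20.09, 6.38] [0.011, 0.008, -0.264] rows 5.3
```

{"api": "arm_command", "payload": {
  "plan": [
    [[7.1,20.1,0,0,0,-0.11],[7.1,20.1,0,0,0,-0.22],[7.1,20.1,0,0,0,-0.26],[7.1,20.1,0,0,0,-0.26],[7.1,20.1,0,0,0,-0.26],[7.1,20.1,2,0,0,-0.26],[7.1,20.1,5.5,0,0,-0.26],[7.1,20.1,5.5,0,0,-0.26],[7.1,20.1,5.5,0,0,-0.26],[7.1,20.1,5.5,0,0,-0.26]]
  ]
}}

```text
t: 12.4
tool_pos: [0.6856, 0.2345, 0.2991]
tool_rot: [1.209, 2.899, 0.0]
contact_force: [0.4, 0.1, 0.3]
opening: 0.0855
grip_force: 0.0
```

```bash
python3 -c "
from h import *
to((.688,.2355,.2495,135))"
```

```text
(0.688, 0.2355, 0.2495, 135) [-0.1, 0.24, 4.96] [0.0, 0.0, -0.005] rows 1.2
```

{"api": "arm_command", "payload": {
  "plan": [
    [[-0.1,0.2,2,0,0,0],[-0.1,0.2,4,0,0,0],[-0.1,0.2,5,0,0,0],[-0.1,0.2,5,0,0,0],[-0.1,0.2,5,0,0,0]]
  ]
}}

```text
t: 12.82
tool_pos: [0.6879, 0.2352, 0.2495]
tool_rot: [1.209, 2.899, 0.001]
contact_force: [0.8, 1.4, 0.3]
opening: 0.0855
grip_force: 0.0
```

{"api": "arm_command", "payload": {
  "plan": [
    [[0,0,0,0,0,0],[0,0,0,0,0,0],[0,0,0,0,0,0],[0,0,0,0,0,0],[0,0,0,0,0,0],[0,0,0,0,0,0],[0,0,0,0,0,0]]
  ],
  "gripper": 1,
  "force": 50
}}

```text
t: 13.4
tool_pos: [0.6882, 0.2357, 0.2498]
tool_rot: [1.208, 2.898, 0.002]
contact_force: [0.4, 0.0, 4.2]
opening: 0.033
grip_force: 49.9
```

```bash
python3 - <<'E'
from h import *
to((.62,.02,.42,135),(.478,-.06,.42,135))
im,d=grab('top','top2')
cv2.imwrite('pics/c2.png',cv2.resize(im[130:290,150:410],None,fx=3,fy=3))
E
```

```text
(0.62, 0.02, 0.42, 135) [-10.54, -20.0, -17.05] [0.002, 0.001, -0.004] rows 6.8
(0.478, -0.06, 0.42, 135) [-6.22, -35.71, -17.09] [0.002, 0.001, -0.004] rows 9.6
```

View pics/c2.png

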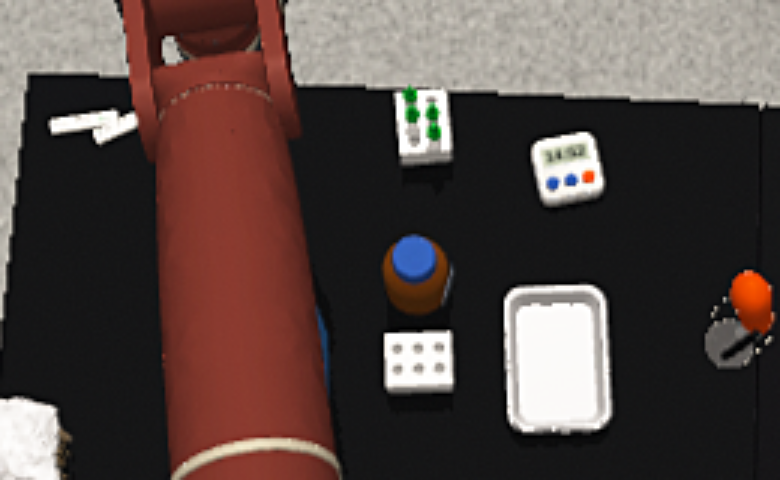

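The amber bottle stands behind the rack: cap at crop (413,258), rack at (418,362). The white bottle is gripped. Lift it and carry it to the tray.

{"api": "arm_command", "payload": {
  "plan": [
    [[0,0,-2,0,0,0],[0,0,-5,0,0,0],[0,0,-9,0,0,0],[0,0,-13,0,0,0],[-0.3,-2,-16,0,0,0],[-0.9,-5,-17,0,0,0],[-1.5,-8.5,-17,0,0,0],[-2.1,-12,-17,0,0,0],[-2.8,-16,-17,0,0,0],[-3.5,-20,-17,0,0,0],[-4.2,-24,-17,0,0,0],[-4.9,-28,-17,0,0,0]]
  ]
}}

```text
t: 14.45
tool_pos: [0.5216, 0.0025, 0.4164]
tool_rot: [-1.207, -2.897, 0.002]
contact_force: [0.9, -1.4, -2.6]
opening: 0.0331
grip_force: 50.7
```

```bash
python3 -c "
from h import *
to((.478,-.06,.42,135),(.478,-.06,.275,135))"
```

```text
(0.478, -0.06, 0.42, 135) [-1.36, -7.49, -0.34] [-0.002, -0.002, -0.004] rows 1.8
(0.478, -0.06, 0.275, 135) [-1.4, -7.46, 14.16] [-0.002, -0.002, -0.004] rows 3.9
```

{"api": "arm_command", "payload": {
  "plan": [
    [[-0.7,-4,0,0,0,0],[-1.2,-6.6,0,0,0,0],[-1.4,-7.3,2,0,0,0],[-1.4,-7.3,5,0,0,0],[-1.4,-7.3,8,0,0,0],[-1.4,-7.3,11,0,0,0],[-1.4,-7.3,13,0,0,0],[-1.4,-7.3,14,0,0,0],[-1.4,-7.3,14,0,0,0],[-1.4,-7.3,14,0,0,0]]
  ]
}}

```text
t: 15.28
tool_pos: [0.4812, -0.0577, 0.2781]
tool_rot: [-1.208, -2.899, 0.0]
contact_force: [-0.4, -0.3, -1.6]
opening: 0.0333
grip_force: 50.6
```

```bash
python3 -c "
from h import *
to((.478,-.06,.254,135))"
```

```text
(0.478, -0.06, 0.254, 135) [0.06, -0.39, 2.41] [-0.001, -0.001, -0.004] rows 0.6
```

{"api": "arm_command", "payload": {
  "plan": [
    [[0,-0.3,1,0,0,0],[0,-0.35,2,0,0,0],[0,-0.35,2.3,0,0,0],[0,-0.35,2.45,0,0,0],[0,-0.35,2.45,0,0,0],[0,-0.35,2.45,0,0,0]]
  ]
}}

```text
t: 15.78
tool_pos: [0.479, -0.0603, 0.2542]
tool_rot: [1.208, 2.899, 0.0]
contact_force: [-0.2, 0.5, -2.4]
opening: 0.0335
grip_force: 50.7
```

{"api": "arm_command", "payload": {
  "plan": [
    [[0,0,0.1,0,0,0],[0,0,0.15,0,0,0],[0,0,0.15,0,0,0]]
  ]
}}

```text
t: 16.03
tool_pos: [0.479, -0.0602, 0.2526]
tool_rot: [1.208, 2.9, 0.0]
contact_force: [-0.1, 0.8, -3.3]
opening: 0.0333
grip_force: 50.7
```

{"api": "arm_command", "payload": {
  "plan": [
    [[0,0,0.1,0,0,0],[0,0,0.1,0,0,0]]
  ]
}}

```text
t: 16.2
tool_pos: [0.4791, -0.0603, 0.2519]
tool_rot: [1.208, 2.899, 0.0]
contact_force: [-0.9, 0.2, -1.1]
opening: 0.0329
grip_force: 51.0
```

{"api": "arm_command", "payload": {
  "plan": [
    [[0,0,0.08,0,0,0],[0,0,0.08,0,0,0]]
  ]
}}

```text
t: 16.37
tool_pos: [0.4794, -0.0604, 0.2518]
tool_rot: [1.208, 2.899, -0.0]
contact_force: [-1.2, -0.2, 3.8]
opening: 0.033
grip_force: 51.5
```

{"api": "arm_command", "payload": {
  "plan": [
    [[0,0,0,0,0,0],[0,0,0,0,0,0],[0,0,0,0,0,0],[0,0,0,0,0,0],[0,0,-3,0,0,0],[0,0,-7,0,0,0],[0,0,-10,0,0,0],[0,0,-10,0,0,0]]
  ],
  "gripper": -1
}}

```text
t: 17.03
tool_pos: [0.4807, -0.0607, 0.3585]
tool_rot: [1.203, 2.888, 0.002]
contact_force: [0.2, -0.1, 2.4]
opening: 0.0857
grip_force: 0.0
```

```bash
python3 -c "
from h import *
to((.6625,-.063,.35,104.4),(.6625,-.063,.25,104.4))"
```

```text
(0.6625, -0.063, 0.35, 104.4) [-12.95, 12.74, 1.08] [0.009, 0.009, 0.53] rows 4.4
(0.6625, -0.063, 0.25, 104.4) [-12.83, 12.68, 11.08] [0.009, 0.009, 0.53] rows 5.1
```

{"api": "arm_command", "payload": {
  "plan": [
    [[-12.9,12.7,0,0,0,0.12],[-12.9,12.7,0,0,0,0.24],[-12.9,12.7,0,0,0,0.36],[-12.9,12.7,0,0,0,0.48],[-12.9,12.7,3,0,0,0.53],[-12.9,12.7,7,0,0,0.53],[-12.9,12.7,10,0,0,0.53],[-12.9,12.7,12,0,0,0.53],[-12.9,12.7,12,0,0,0.53],[-12.9,12.7,12,0,0,0.53]]
  ]
}}

```text
t: 17.87
tool_pos: [0.6592, -0.0623, 0.2286]
tool_rot: [-1.924, -2.479, 0.003]
contact_force: [0.1, 0.3, 0.9]
opening: 0.0852
grip_force: 0.0
```

```bash
python3 -c "
from h import *
to((.6625,-.063,.171,104.4))"
```

```text
(0.6625, -0.063, 0.171, 104.4) [-0.16, 0.32, 5.76] [-0.003, -0.002, -0.0] rows 1.4
```

{"api": "arm_command", "payload": {
  "plan": [
    [[-0.15,0.3,2,0,0,0],[-0.15,0.3,4,0,0,0],[-0.15,0.3,5,0,0,0],[-0.15,0.3,5.6,0,0,0],[-0.15,0.3,5.6,0,0,0],[-0.15,0.3,5.6,0,0,0]]
  ]
}}

```text
t: 18.37
tool_pos: [0.6636, -0.0632, 0.1759]
tool_rot: [1.925, 2.481, 0.001]
contact_force: [1.1, 0.0, 0.8]
opening: 0.0852
grip_force: 0.0
```

{"api": "arm_command", "payload": {
  "plan": [
    [[0,0,0,0,0,0],[0,0,0,0,0,0],[0,0,0,0,0,0],[0,0,0,0,0,0],[0,0,0,0,0,0],[0,0,0,0,0,0]]
  ],
  "gripper": 1,
  "force": 30
}}

```text
t: 18.87
tool_pos: [0.6639, -0.0633, 0.1765]
tool_rot: [1.925, 2.48, 0.002]
contact_force: [-0.7, -0.1, 7.2]
opening: 0.0583
grip_force: 32.6
```

```bash
python3 - <<'E'
from h import *
to((.6625,-.063,.38,104.4),(.58,.06,.40,100),(.4574,.198,.4,94.6))
im,d=grab('side','side1')
cv2.imwrite('pics/c3.png',cv2.resize(im[190:350,180:400],None,fx=3.5,fy=3.5))
E
```

```text
(0.6625, -0.063, 0.38, 104.4) [0.04, -0.09, -20.35] [0.002, 0.001, -0.0] rows 4.9
(0.58, 0.06, 0.4, 100) [14.0, -5.02, -22.37] [0.002, 0.001, 0.077] rows 6.4
(0.4574, 0.198, 0.4, 94.6) [30.42, -13.47, -22.41] [0.002, 0.001, 0.171] rows 9.6
```

View pics/c3.png

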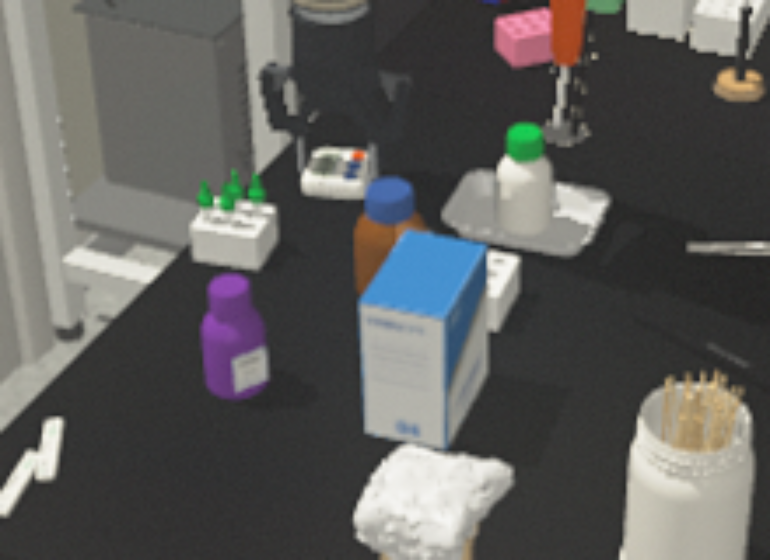

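The side view shows the white bottle upright in the tray (525,180 in the crop) and the timer (338,172) between the fingertips. The grip is high on the timer, so I open and regrip a little lower.

{"api": "arm_command", "payload": {
  "plan": [
    [[0,0,0,0,0,0],[0,0,0,0,0,0],[0,0,0,0,0,0],[0,0,0.3,0,0,0],[0,0,0.7,0,0,0],[0,0,0.7,0,0,0]]
  ],
  "gripper": -1
}}

```text
t: 19.42
tool_pos: [0.6626, -0.063, 0.1661]
tool_rot: [-1.925, -2.48, 0.001]
contact_force: [-0.5, 0.6, -0.1]
opening: 0.0853
grip_force: 0.0
```

{"api": "arm_command", "payload": {
  "plan": [
    [[0,0,0,0,0,0],[0,0,0,0,0,0],[0,0,0,0,0,0],[0,0,0,0,0,0],[0,0,0,0,0,0],[0,0,0,0,0,0]]
  ],
  "gripper": 1,
  "force": 30
}}

```text
t: 19.92
tool_pos: [0.6637, -0.0633, 0.1686]
tool_rot: [1.925, 2.481, 0.001]
contact_force: [0.6, 0.4, 4.4]
opening: 0.0592
grip_force: 36.8
```

{"api": "arm_command", "payload": {
  "plan": [
    [[0,0,-2,0,0,0],[0,0,-5,0,0,0],[0,0,-9,0,0,0],[0,0,-13,0,0,0],[0,0,-17,0,0,0],[3,-1.3,-19,0,0,0.04],[6,-2.6,-20,0,0,0.08],[9.5,-4.2,-20,0,0,0.12],[13,-5.7,-20,0,0,0.17],[16.5,-7.3,-20,0,0,0.17],[20,-8.8,-20,0,0,0.17],[23.5,-10.4,-20,0,0,0.17]]
  ]
}}

```text
t: 20.92
tool_pos: [0.5023, 0.1397, 0.3664]
tool_rot: [-2.129, -2.308, 0.002]
contact_force: [0.5, 0.9, -1.2]
opening: 0.059
grip_force: 33.6
```

```bash
python3 -c "
from h import *
to((.4574,.1982,.37,94.6),(.4574,.1982,.31,94.6))"
```

```text
(0.4574, 0.1982, 0.37, 94.6) [6.19, -4.01, -0.35] [-0.002, -0.0, 0.0] rows 1.8
(0.4574, 0.1982, 0.31, 94.6) [6.19, -4.0, 5.65] [-0.002, -0.0, 0.0] rows 2.2
```

{"api": "arm_command", "payload": {
  "plan": [
    [[3,-2,0,0,0,0],[5.2,-3.4,0,0,0,0],[6.1,-3.9,0,0,0,0],[6.1,-3.9,2,0,0,0],[6.1,-3.9,4.5,0,0,0],[6.1,-3.9,5.5,0,0,0],[6.1,-3.9,5.5,0,0,0],[6.1,-3.9,5.5,0,0,0]]
  ]
}}

```text
t: 21.58
tool_pos: [0.4603, 0.1959, 0.3119]
tool_rot: [-2.13, -2.308, 0.003]
contact_force: [0.4, -0.5, -0.5]
opening: 0.0593
grip_force: 33.6
```

```bash
python3 -c "
from h import *
to((.4574,.1982,.292,94.6))"
```

```text
(0.4574, 0.1982, 0.292, 94.6) [0.26, -0.27, 1.99] [-0.002, 0.0, -0.0] rows 0.5
```

{"api": "arm_command", "payload": {
  "plan": [
    [[0.2,-0.2,1,0,0,0],[0.2,-0.2,1.7,0,0,0],[0.2,-0.2,1.9,0,0,0],[0.2,-0.2,1.9,0,0,0],[0.2,-0.2,1.9,0,0,0]]
  ]
}}

```text
t: 22.0
tool_pos: [0.4582, 0.1981, 0.2937]
tool_rot: [2.13, 2.309, 0.0]
contact_force: [0.4, 0.4, -0.3]
opening: 0.0595
grip_force: 33.6
```

{"api": "arm_command", "payload": {
  "plan": [
    [[0,0,0.15,0,0,0],[0,0,0.22,0,0,0],[0,0,0.22,0,0,0]]
  ]
}}

```text
t: 22.25
tool_pos: [0.4581, 0.1981, 0.2915]
tool_rot: [2.13, 2.309, 0.0]
contact_force: [0.0, 0.7, -0.9]
opening: 0.0591
grip_force: 33.6
```

{"api": "arm_command", "payload": {
  "plan": [
    [[0,0,0.1,0,0,0],[0,0,0.1,0,0,0]]
  ]
}}

```text
t: 22.42
tool_pos: [0.4582, 0.1982, 0.2906]
tool_rot: [2.129, 2.309, 0.001]
contact_force: [0.4, 0.2, -1.4]
opening: 0.0595
grip_force: 33.8
```

{"api": "arm_command", "payload": {
  "plan": [
    [[0,0,0.1,0,0,0],[0,0,0.1,0,0,0]]
  ]
}}

```text
t: 22.58
tool_pos: [0.4583, 0.1982, 0.2906]
tool_rot: [2.13, 2.309, 0.0]
contact_force: [-3.6, -0.7, 5.3]
opening: 0.0592
grip_force: 36.0
```

Contact: release, lift and back away.

{"api": "arm_command", "payload": {
  "plan": [
    [[0,0,0,0,0,0],[0,0,0,0,0,0],[0,0,0,0,0,0],[0,0,0,0,0,0],[0,0,-3,0,0,0],[0,0,-7,0,0,0],[0,0,-11,0,0,0],[0,0,-13,0,0,0],[4,0,-15,0,0,0],[8,0,-15,0,0,0],[12,0,-15,0,0,0],[16,0,-15,0,0,0]]
  ],
  "gripper": -1
}}

```text
t: 23.58
tool_pos: [0.4448, 0.3593, 0.4403]
tool_rot: [2.13, 2.308, 0.003]
contact_force: [1.0, -0.3, 0.5]
opening: 0.0855
grip_force: 0.0
```

{"api": "arm_command", "payload": {
  "plan": [
    [[4,0,0,0,0,0],[8,0,0,0,0,0],[12,0,0,0,0,0],[16,0,0,0,0,0],[16,0,0,0,0,0],[16,0,0,0,0,0],[16,0,0,0,0,0]]
  ]
}}

```text
t: 24.17
tool_pos: [0.4322, 0.5171, 0.4388]
tool_rot: [2.129, 2.31, -0.002]
contact_force: [-0.3, 0.1, -0.6]
opening: 0.0854
grip_force: 0.0
```

```bash
python3 - <<'E'
from h import *
im,d=grab('top','top3')
cv2.imwrite('pics/c4.png',cv2.resize(im[130:300,150:410],None,fx=3,fy=3))
fit(im,'top','rack',(262,235,312,285),.034,(0,0,215),(180,60,255))
fit(im,'top','amber',(275,200,305,235),.098,(100,100,130),(125,255,255))
fit(im,'top','white',(315,200,360,275),.096,(50,100,130),(75,255,255))
fit(im,'top','timer',(212,222,266,266),.140,(0,0,190),(180,60,255))
s,_=get_image('side'); cv2.imwrite('pics/c5.png',cv2.resize(s[190:350,180:400],None,fx=3.5,fy=3.5))
E
```

```text
rack [467.7  66.3] [49.6 60. ] 5.5
amber [546.7  72.4] [37.5 36.7] 3.0
white [479.5 -60.1] [29.5 30.6] 29.6
timer [457.7 197.8] [60.2 59.8] 3.1
```

View pics/c4.png

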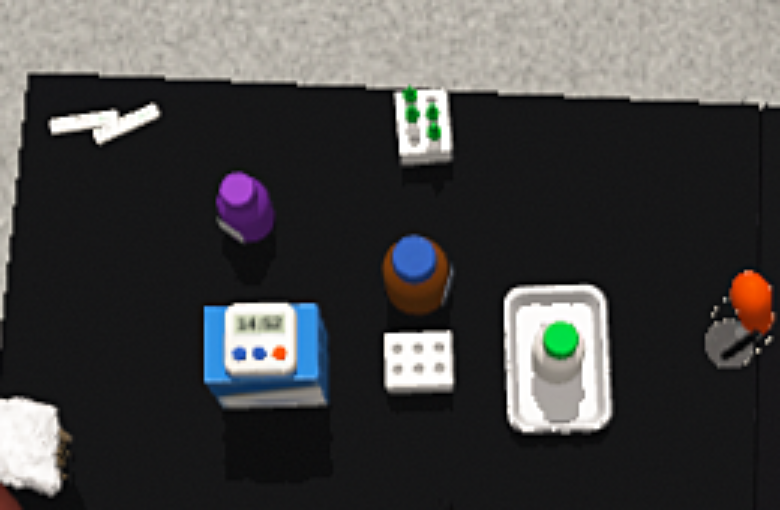

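View pics/c5.png

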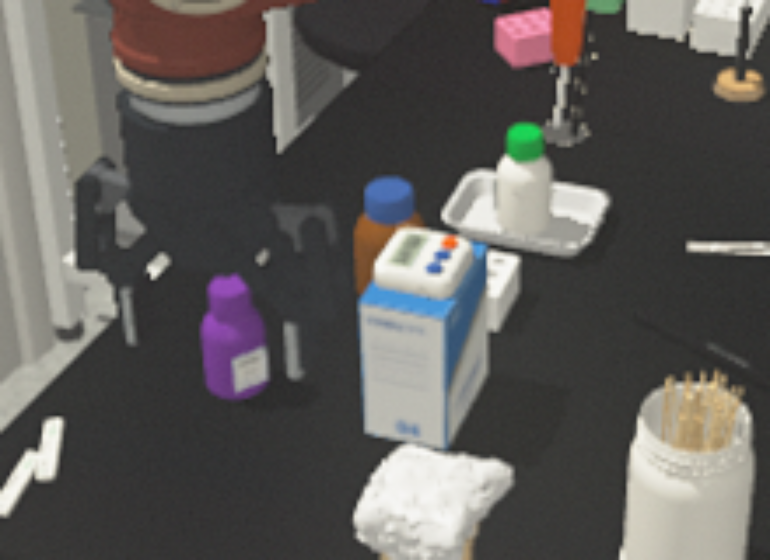

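All four things are placed. Timer is centred on the carton (260,340 in the top crop), white bottle upright mid-tray (558,350), rack midway (418,362), and amber bottle behind it (415,270) with a gap of about 25 mm.

```bash
python3 -c "
from station import *
print(finish_job())"
```

```text
the job is handed in; nothing more can be done
None
```

The bench is set out as asked and handed in at about 24 s; the rack stands within about 3 mm of midway, and the jar, the rack of tubes and the look-alikes were not touched.

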